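# Fit the splined drive sprocket and hold it down for its circlip

## Robot

A 6-joint arm with a two-finger parallel gripper is mounted at the origin on a cart in front of the work surface, level with it; the furniture and walls round the work are solid. World frame = base frame: x ahead of the robot, y to its left, z up, the work surface at z = 0. Lengths are in m, angles in rad, forces in N, time in s.
With the tool pointing down it reaches from about 0.3 to 0.875 m from the base axis. Payload 6.4 kg.
Tool frame: the origin (TCP) lies between the finger pads; the fingertips stand 8 mm ahead of it and the grasp point (between the pads) lies 11 mm behind it; z points along the fingers, y is the direction in which the jaws open and shut (so a half turn about z gives the same grasp; the last joint's range is limited). The gripper opens to 85 mm and grips with 20 to 120 N. Pads are 22 mm wide; open, the fingers measure 114 mm over their backs; the gripper's body (76 mm by 85 mm) begins 54 mm behind the grasp point. The pads swing forward as they close: fully open they stand 13 mm farther back than shut.
Start: joints at [1.124, 0.181, 1.607, -0, 1.354, -0.206], TCP at [0.137, 0.558, 0.239] pointing down, gripper open.
Joint ranges: [-2.99, 2.99], [-0.89, 2.07], [0.3, 2.58], [-1.14, 4.28], [0, 2.63], [-3.12, 3.12]. Speed limits (rad/s): [2.57, 2.57, 3.01, 3.14, 3.14, 3.14].

## Interface

Orientations are given as a unit quaternion [w, x, y, z].
In Python, from bench import monitor, viewer, workorder, spotter gives the robot as it stands. The module is installed in compiled form; this text tells all that it offers.
- The arm moves only by the tool move_arm, never from a script. Its argument "motion" is a list of rows, each a list of 3 entries, a list of its own where there are three numbers: the shift along the tool's x, y, z in units of 60 mm (1.0 is 60 mm), then the turn, a rotation vector about the tool's x, y, z in units of 8 degrees (1.0 is 8 degrees), then the opening in per cent of the stroke, from 0 (shut) to 100 (fully open). In form: [[[dx, dy, dz], [rx, ry, rz], grip], ...]. A call has 1 to 10 rows; each row is the pose to reach, as a shift and turn from the pose commanded when the call began, along the tool's axes at that moment; what a row does not reach only later rows make up. A row lasts 1/8 s, in which the tool goes at most 62.5 mm and 10.7 degrees, less where a joint would pass 70% of its speed; a pose out of reach is approached as far as the arm can. A call with a gripper value outside its range is refused whole. The fingers move at their own pace and stop on an object; the grip force is fixed at half the most. Time passes only in rows, so rows that repeat a pose let the fingers close. It gives the time, the measured TCP pose, the force and the opening at its end, in the units of the state.
- monitor.get_obs(): the state, without advancing time (a new reading comes with each control period).
- viewer.camera(name): name is "scene" or "top" or "wrist"; returns the picture (420x560x3 uint8, blue, green, red); there is no depth.
- viewer.calibration(name): a dict with "fovy" (degrees; the focal length in pixels is half the picture's height over the tangent of half this angle, whatever the lens; pixels are square), "cx", "cy" (the principal point, pixels), "extrinsics" (4x4, takes a point from camera to world coordinates). Camera axes: x right, y down, z forward; pixel columns grow to the right and rows downward; lengths in m; the calibration is good to about 2 mm. A picture is of the moment at which its call begins: read the wrist's pose just before it. calibration takes no time and is no camera call; for the wrist camera it gives the pose at the moment of the call.
- workorder.hand_in(): hands the job in, once; it reports no verdict.
Trained networks look in the newest picture that a camera, given by its name, has taken for a name from the list of things; names that differ only in an ending like _2 or _b are one class to them, and where a whole thing is asked for, a point or a joint stands for the part that bears it (a point fixed in the world has none). Each returns a list of dicts, best first, with "score" (0 to 1); they miss things now and then, are a little off and sometimes report something else, mostly with a low value. They report only what shows in the picture. A call takes as long as a camera call. They do not tell look-alikes from the thing itself.
- spotter.search_frame(camera, name): "centre" ([column, row] as shares, 0 to 1, of the picture: columns of its width, rows of its height, amid what is visible of it).
- spotter.outline_of(camera, name): "region" (420x560 bool, what is visible of it) and "centre" ([column, row] as shares, 0 to 1, of the picture: columns of its width, rows of its height, amid what is visible of it).
The state is a dict: "time_s": time; "q": joint angles; "dq": joint speeds; "joint_efforts": joint torques, N m; "eef_pos": TCP position; "eef_rot": TCP orientation; "wrist_force": force on the tool from outside, world axes, zero at the start; "torque": the same for the moment, N m; "opening": opening from 0.0 (shut) to 1.0 (fully open).
Only numpy, scipy, OpenCV 4.12 (cv2) and the standard library are available. Lean on these libraries where they do the work, as an engineer would, in place of code of your own. Each camera call takes 0.05 s, during which the arm holds its last target. There are 200 camera calls.

## Task

Fit the drive sprocket with the splined bore (the smaller one with the tall hub) on the gearmotor's upright splined shaft: turn it until the splines mesh, slide it down onto the thrust washer, then press washer and sprocket fully down against the spring, so that the circlip groove comes clear above the hub. Keep it pressed down for the circlip: finish while the gripper is still holding the sprocket fully down. Leave the large plain-bored sprocket, the ball bearing and the hexagon key where they lie.

Things in the scene. Friction and masses are not known exactly. Their poses are not given: they have to be found in the camera images.
- sprocket_center (a point): Loose steel chain sprocket with splined bore, about 0.35 kg, lying flat, hub up. Toothed plate 80 mm across and 8 mm thick; on it a round hub 46 mm across rising 28 mm more, the place to grip (fingertips may bear on the plate); 36 mm high in all. The point: on its axis, half-way up (18 mm above the underside); z out of the hub, x along a groove of the bore.
- sprocket_mouth (a point): Centre of the bore's mouth in the same sprocket's underside. The bore runs right through and has six grooves 60 degrees apart, one along x: 29.8 mm across the lands, 36.4 mm across the grooves, grooves 8.6 mm wide, mouth chamfered 1 mm.
- shaft_end (a point): Top centre of the gearmotor's upright output shaft, 116 mm above the worktop; z up. The top 8 mm is a plain pilot nose, 25 mm across, coned at its tip. Gearmotor: cast housing fixed to the worktop, motor at its side; the motor's black terminal box, 78 mm high, is the highest part near it, some 150 mm from the shaft. The shaft cannot turn (worm drive).
- spline_end (a point): On the shaft's axis, 8 mm below shaft_end, where its six straight splines begin: 60 degrees apart, one along x; 34 mm across, 28 mm at the roots, 7 mm wide, ends chamfered 2 mm. Out of line with the grooves they stop the sprocket with its underside at this height; meshed, it slides freely. The circlip groove begins 5.5 mm lower.
- thrust_washer (a joint): How far the spring-loaded thrust washer (54 mm across, round the shaft) is pressed down: 0 at rest, its top 71 mm above the worktop; 0.006 m on its stop, top at 65 mm: then the sprocket's centre is 33 mm below shaft_end, its hub top 15 mm below. The spring pushes up with 6 N at rest, 14 N fully down: more than the sprocket's weight, so it rises when let go.
- big_sprocket_center (a point): Loose large sprocket with a plain round bore and a low hub, 120 mm across, 16 mm high, lying flat; the point lies on its axis, 8 mm up. Not to be moved.
- bearing_center (a point): Loose ball bearing, 47 mm across, 14 mm high, lying flat; the point is its centre. Not to be moved.
- allen_key_center (a point): Loose black hexagon key, 114 mm by 38 mm, 8 mm thick, lying flat; the point is the middle of its extent, the long arm runs along y. Not to be moved.
There are look-alikes about, which are no part of the job. Leave any brown look-alike of the part that bears sprocket_center alone.

How it is judged:
By the outcome, as a careful person would: the job done as asked, in the order asked, and still so for the second after the job is handed in, while the arm keeps its last pose, push and grip.
It also fails if it takes over 58 s, if anything falls off the work surface, if the arm or the gripper's body presses on something with over 40 N, if the wrist force passes 120 N, or if a joint passes its speed limit or range.

## Working session

There is one attempt and no reset: what is moved stays moved. The work goes in short steps, Python scripts to look and compute and a tool call to move; the robot and the scene stay as the last step left them, time stands still between calls to the robot, and variables do not carry over. Pictures are saved under pics/ and viewed, about 8 in all and at most 12, crops included, and the job is handed in when it is done.

Besides the shell and the picture viewer there is one more tool, called as name(argument=value, ...) on one line, values as JSON. move_arm: Moves the arm, as the interface text tells. Its arguments: {"type":"object","properties":{"motion":{"type":"array","items":{"type":"array"}}},"required":["motion"]}

```bash
mkdir -p pics
cat > h.py <<'E'
import numpy as np, cv2
from bench import monitor, viewer, workorder, spotter
def cal(n):
    c=viewer.calibration(n); return 210/np.tan(np.radians(c["fovy"])/2),c["cx"],c["cy"],np.array(c["extrinsics"])
def ray(n,u,v,z,c=None):
    f,cx,cy,E=c or cal(n); d=E[:3,:3]@np.array([(u-cx)/f,(v-cy)/f,1]); o=E[:3,3]
    return o+d*(z-o[2])/d[2]
def proj(n,p,c=None):
    f,cx,cy,E=c or cal(n); q=E[:3,:3].T@(np.asarray(p)-E[:3,3]); return np.array([cx+f*q[0]/q[2],cy+f*q[1]/q[2]])
E
python3 - <<'E'
from h import *
o=monitor.get_obs(); print({k:np.round(v,3) for k,v in o.items()})
ims=[]
for n in ["scene","top"]:
    im=viewer.camera(n); cv2.imwrite(f"pics/{n}0.png",im); print(n,np.round(cal(n)[3],3).tolist(),cal(n)[:3])
    for t,z in [("sprocket_center",.036),("shaft_end",.116),("big_sprocket_center",.008),("bearing_center",.014),("allen_key_center",.008),("thrust_washer",.071)]:
        for r in spotter.search_frame(n,t):
            c=np.array(r["centre"])*[560,420]; print(n,t,round(r["score"],2),c.round(),ray(n,*c,z).round(3))
E
```

```text
{'time_s': np.float64(0.0), 'q': array([ 1.124,  0.182,  1.608,  0.   ,  1.354, -0.206]), 'dq': array([-0.002, -0.001,  0.001,  0.   , -0.001, -0.002]), 'joint_efforts': array([-2.0000e-03, -4.4486e+01, -3.5134e+01, -0.0000e+00,  9.0000e-03,
        0.0000e+00]), 'eef_pos': array([0.137, 0.558, 0.238]), 'eef_rot': array([-0.   ,  0.12 ,  0.993, -0.001]), 'wrist_force': array([-0.346,  1.046,  0.588]), 'torque': array([ 0.017, -0.014,  0.016]), 'opening': np.float64(1.006)}
scene [[-1.0, -0.012, -0.019, 0.591], [0.006, 0.671, -0.741, 0.838], [0.022, -0.741, -0.671, 0.897], [0.0, 0.0, 0.0, 1.0]] (np.float64(461.73984531140655), 277.9302380160174, 217.78518861693578)
scene sprocket_center 0.71 [260. 281.] [0.611 0.116 0.036]
scene sprocket_center 0.67 [317. 186.] [ 0.448 -0.258  0.036]
scene sprocket_center 0.65 [321. 165.] [ 0.427 -0.366  0.036]
scene sprocket_center 0.57 [272. 186.] [ 0.584 -0.256  0.036]
scene shaft_end 0.65 [298. 354.] [0.532 0.362 0.116]
scene big_sprocket_center 0.85 [264. 245.] [ 0.604 -0.035  0.008]
scene bearing_center 0.74 [299. 265.] [0.512 0.043 0.014]
scene thrust_washer 0.7 [299. 330.] [0.525 0.277 0.071]
top [[0.002, -0.987, 0.161, 0.403], [-1.0, 0.0, 0.017, -0.058], [-0.017, -0.161, -0.987, 1.187], [0.0, 0.0, 0.0, 1.0]] (np.float64(379.7563166512076), 281.5816221315041, 213.4006828770387)
top sprocket_center 0.77 [357. 219.] [ 0.572 -0.268  0.036]
top sprocket_center 0.7 [348. 265.] [ 0.434 -0.237  0.036]
top sprocket_center 0.66 [400. 269.] [ 0.423 -0.391  0.036]
top shaft_end 0.91 [178. 236.] [0.512 0.256 0.116]
top big_sprocket_center 0.71 [176. 234.] [0.529 0.293 0.008]
top big_sprocket_center 0.58 [285. 212.] [ 0.6   -0.048  0.008]
top bearing_center 0.59 [251. 244.] [0.499 0.058 0.014]
top allen_key_center 0.46 [326. 177.] [ 0.714 -0.179  0.008]
top allen_key_center 0.46 [187. 233.] [0.532 0.259 0.008]
top thrust_washer 0.63 [185. 241.] [0.502 0.246 0.071]
```

View pics/scene0.png

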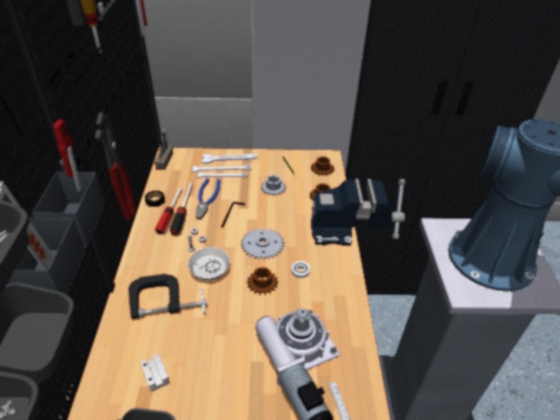

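View pics/top0.png

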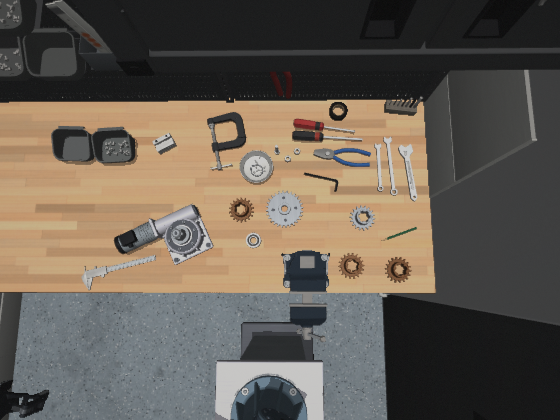

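Candidates for the splined sprocket in the top picture:
- Steel with tall hub at (362,217), which is scene (272,186). This is my choice.
- Brown look-alikes at (241,210), (350,266) and (398,270).
- Big sprocket at (285,209), and a similar grey plate or tray at (257,167).

The shaft is at about (181,234). I'll go above the shaft first, because it's on the way.

```bash
cat >> h.py <<'E'
from scipy.spatial.transform import Rotation as R
def state():
    o=monitor.get_obs(); q=o["eef_rot"]; return o,np.array(o["eef_pos"]),R.from_quat([q[1],q[2],q[3],q[0]])
def plan(p,yaw=None):
    "shift (units) and turn (units) to world TCP p, tool down with tool x at yaw (deg); yaw None: keep"
    o,P,T=state(); x=T.as_matrix()[:,0]; y0=np.degrees(np.arctan2(x[1],x[0]))
    yaw=y0 if yaw is None else yaw
    c,s=np.cos(np.radians(yaw)),np.sin(np.radians(yaw))
    G=R.from_matrix(np.array([[c,s,0],[s,-c,0],[0,0,-1.]]))
    print("yaw now",y0.round(2),"shift",(T.inv().apply(np.asarray(p)-P)/.06).round(3),"turn",(np.degrees((T.inv()*G).as_rotvec())/8).round(3),"q",o["q"].round(2),"pos",P.round(4),"t",o["time_s"])
E
python3 - <<'E'
from h import *
plan([.45,.26,.30]); 
c=cal("wrist"); o,P,T=state(); print(c[:3], (T.as_matrix().T@c[3][:3,:3]).round(2), T.inv().apply(c[3][:3,3]-P).round(3))
plan([.50,.26,.30],-165)
E
```

```text
yaw now 166.21 shift [-6.251 -3.587 -1.012] turn [0. 0. 0.] q [ 1.12  0.18  1.61  0.    1.35 -0.21] pos [0.1371 0.5584 0.2393] t 0.7
(np.float64(321.6092785294092), 280.7348587789113, 208.01298021295062) [[-0.   -0.96 -0.28]
 [ 1.   -0.    0.  ]
 [-0.   -0.28  0.96]] [ 0.071  0.001 -0.135]
yaw now 166.21 shift [-7.06  -3.388 -1.012] turn [ 0.     0.    -3.599] q [ 1.12  0.18  1.61  0.    1.35 -0.21] pos [0.1371 0.5584 0.2393] t 0.7
```

move_arm(motion=[[[-1.7,-0.85,-1],[0,0,0],100],[[-3.4,-1.7,-1],[0,0,0],100],[[-5.1,-2.5,-1],[0,0,0],100],[[-6.9,-3.4,-1],[0,0,0],100],[[-6.9,-3.4,-1],[0,0,0],100],[[-6.9,-3.4,-1],[0,0,0],100],[[-6.9,-3.4,-1],[0,0,0],100],[[-6.9,-3.4,-1],[0,0,0],100],[[-6.9,-3.4,-1],[0,0,0],100],[[-6.9,-3.4,-1],[0,0,0],100]])

```text
time_s: 1.95
eef_pos: [0.4901, 0.2618, 0.2991]
eef_rot: [-0.0, 0.12, 0.993, 0.0]
wrist_force: [-0.8, -0.1, -0.2]
opening: 1.0
```

Run:
```python
from h import *
plan([.56,-.25,.25],180)
c=cal("wrist"); im=viewer.camera("wrist"); cv2.imwrite("pics/w1.png",im); np.savez("w1.npz",f=c[0],cx=c[1],cy=c[2],E=c[3])
for t,z in [("shaft_end",.116),("spline_end",.108),("thrust_washer",.071)]:
    for r in spotter.search_frame("wrist",t):
        u=np.array(r["centre"])*[560,420]; print(t,round(r["score"],2),u.round(1),ray("wrist",*u,z,c).round(4))
```

```text
yaw now 166.19 shift [-3.168 -8.006  0.816] turn [ 1.000e-03 -5.000e-03 -1.726e+00] q [ 0.28  0.09  1.58  0.    1.46 -1.05] pos [0.4901 0.2618 0.2991] t 1.95
shaft_end 0.93 [312.4 187.3] [0.498  0.2937 0.116 ]
spline_end 0.83 [310.8 186.8] [0.4991 0.2925 0.108 ]
thrust_washer 0.83 [284.6 190.2] [0.5046 0.2637 0.071 ]
```

View pics/w1.png

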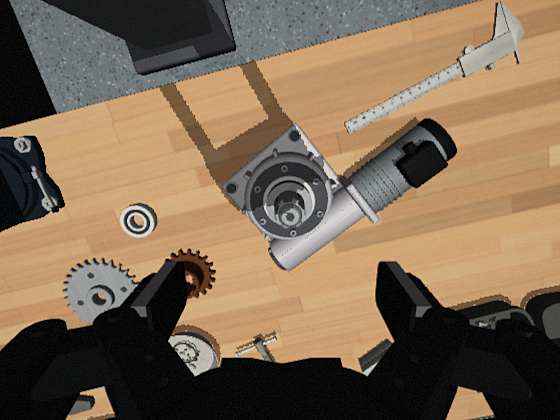

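The nose tip shows at about (290,213) and the spotter's point is well off it. I'll look at the crop enlarged, then go vertically above it.

Run:
```python
from h import *
d=np.load("w1.npz"); c=(d["f"],d["cx"],d["cy"],d["E"])
s=ray("wrist",290.5,213,.116,c); print(s)
for p in ([*s[:2],.116],[*s[:2],.071],[*s[:2],.108]): print(proj("wrist",p,c))
x=np.array([-.971,.238]); t=s[:2]-.071*x
plan([*t,.15])
im=cv2.imread("pics/w1.png"); cv2.imwrite("pics/w1c.png",cv2.resize(im[150:280,230:350],None,fx=4.5,fy=4.5,interpolation=2))
```

```text
[0.51919003 0.26588422 0.116     ]
[290.5 213. ]
[289.34773247 201.61693056]
[290.27377302 210.76513924]
yaw now 166.3 shift [-1.647  0.169  2.489] turn [ 0.001 -0.    -0.   ] q [ 0.28  0.09  1.58  0.    1.46 -1.05] pos [0.4897 0.2625 0.2994] t 2.15
```

View pics/w1c.png

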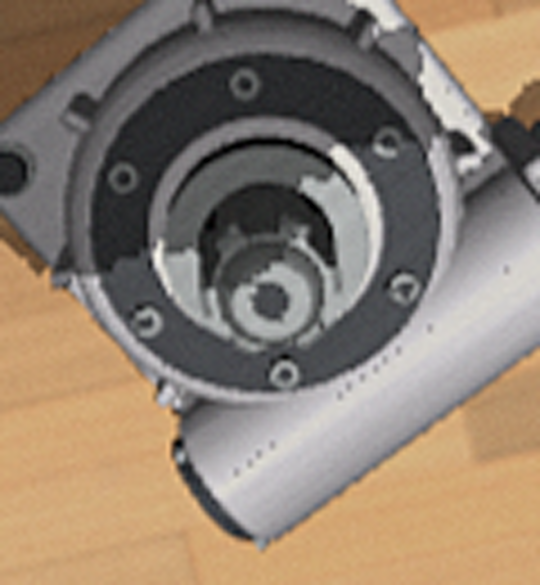

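move_arm(motion=[[[-0.9,0.1,1],[0,0,0],100],[[-1.65,0.15,2.2],[0,0,0],100],[[-1.65,0.15,2.5],[0,0,0],100],[[-1.65,0.15,2.5],[0,0,0],100],[[-1.65,0.15,2.5],[0,0,0],100]])

```text
time_s: 2.78
eef_pos: [0.5888, 0.2476, 0.151]
eef_rot: [0.001, 0.12, 0.993, 0.0]
wrist_force: [-0.0, -0.1, 0.3]
opening: 1.0
```

Run:
```python
from h import *
o,P,T=state(); print(P,o["time_s"])
c=cal("wrist"); im=viewer.camera("wrist"); cv2.imwrite("pics/w2.png",im); np.savez("w2.npz",f=c[0],cx=c[1],cy=c[2],E=c[3])
for t,z in [("shaft_end",.116),("spline_end",.108),("thrust_washer",.071)]:
    for r in spotter.search_frame("wrist",t):
        u=np.array(r["centre"])*[560,420]; print(t,round(r["score"],2),u.round(1),ray("wrist",*u,z,c).round(4))
u=proj("wrist",[.519,.266,.1],c); print(u)
a,b=max(0,int(u[1])-75),int(u[0])-75; print("crop origin",b,a)
cv2.imwrite("pics/w2c.png",cv2.resize(im[a:a+150,b:b+150],None,fx=4,fy=4,interpolation=2))
```

```text
[0.58884486 0.24763574 0.15098619] 2.775
shaft_end 0.79 [322.1 101.2] [0.5191 0.2867 0.116 ]
spline_end 0.69 [322.6 101.9] [0.5195 0.2879 0.108 ]
thrust_washer 0.8 [282.3  89.5] [0.5062 0.2696 0.071 ]
thrust_washer 0.17 [323.  102.7] [0.5199 0.2928 0.071 ]
[281.74641838 111.42925265]
crop origin 206 36
```

View pics/w2c.png

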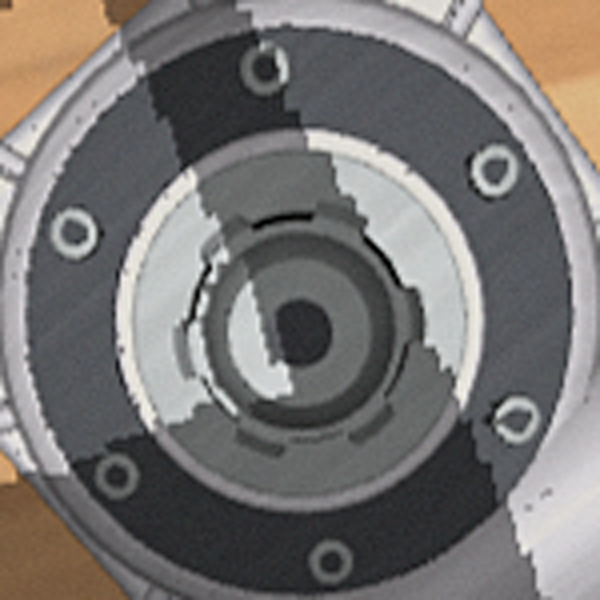

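```bash
cat > ang.py <<'E'
from h import *
def fold(img,c,ctr,z,rs,half,sub=60):
    "angle (deg, mod 60) of 6-fold teeth of half-width 'half' round ctr at height z, from gradient along angle"
    g=cv2.GaussianBlur(cv2.cvtColor(img,6),(0,0),1).astype(np.float32); th=np.radians(np.arange(0,360,.25)); prof=[]
    for r in rs:
        uv=np.array([proj("w",[ctr[0]+r*np.cos(t),ctr[1]+r*np.sin(t),z],c) for t in th],np.float32)
        prof.append(cv2.remap(g,uv[:,0].reshape(1,-1),uv[:,1].reshape(1,-1),1)[0])
    sc=np.zeros(240)
    for r,p in zip(rs,prof):
        d=np.abs(np.roll(p,-4)-np.roll(p,4)); d=np.minimum(d,25).reshape(6,240).sum(0)
        w=int(round(np.degrees(np.arcsin(half/r))*4)); sc+=np.roll(d,w)+np.roll(d,-w)
    k=np.argsort(sc)[::-1][:1][0]; return k/4, sc[k]/sc.mean()
E
python3 - <<'E'
from ang import *
d=np.load("w2.npz"); c=(d["f"],d["cx"],d["cy"],d["E"]); im=cv2.imread("pics/w2.png")
print("nose",ray("w",281.75,119,.116,c)); s=ray("w",281,118.5,.107,c); print("splines",s)
pts=np.array([[415,315],[342,212],[222,243],[185,345],[260,443],[372,420]])/4+[206,36]
w=np.array([ray("w",*p,.106,c)[:2] for p in pts]); ctr=w.mean(0); v=w-ctr
print(ctr,np.linalg.norm(v,axis=1).round(4),(np.degrees(np.arctan2(v[:,1],v[:,0]))%60).round(1))
for z in (.102,.106):
  for dx in (-.001,0,.001):
    print(z,dx,[fold(im,c,s[:2]+[dx,dy],z,np.arange(.0148,.0166,.0003),.0035) for dy in (-.001,0,.001)])
print(fold(im,c,s[:2],.106,np.arange(.0148,.0166,.0003),.0035))
plan([.56,-.26,.25],180)
E
```

```text
nose [0.52264437 0.26503924 0.116     ]
splines [0.52245214 0.26471552 0.107     ]
[0.52259464 0.26459365] [0.0156 0.0161 0.0152 0.0155 0.0158 0.0154] [23.9 25.9 28.6 22.9 26.2 26.6]
0.102 -0.001 [(np.float64(55.25), np.float64(1.642072220377463)), (np.float64(23.0), np.float64(1.7752063953823554)), (np.float64(19.5), np.float64(1.6650660974200224))]
0.102 0 [(np.float64(26.25), np.float64(2.1493664199319964)), (np.float64(25.75), np.float64(2.5678878776150946)), (np.float64(27.25), np.float64(1.8393617869610228))]
0.102 0.001 [(np.float64(26.25), np.float64(1.7124365311457654)), (np.float64(26.25), np.float64(1.8961582766994345)), (np.float64(29.5), np.float64(1.58339842930242))]
0.106 -0.001 [(np.float64(55.25), np.float64(1.657555584675797)), (np.float64(23.25), np.float64(1.7201832787557254)), (np.float64(19.25), np.float64(1.712460190300892))]
0.106 0 [(np.float64(25.75), np.float64(2.3652636110489826)), (np.float64(25.75), np.float64(2.7100807455259575)), (np.float64(28.0), np.float64(1.7222097306789186))]
0.106 0.001 [(np.float64(26.0), np.float64(1.7325354943214002)), (np.float64(26.75), np.float64(1.9022671832702296)), (np.float64(57.75), np.float64(1.5592006727565804))]
(np.float64(25.75), np.float64(2.7100807455259575))
yaw now 166.26 shift [-1.536 -8.332 -1.635] turn [ 0.012  0.034 -1.718] q [ 0.21  0.4   1.51  0.    1.22 -1.12] pos [0.5897 0.2476 0.1526] t 2.975
```

move_arm(motion=[[[0,-0.5,-1],[0,0,0],100],[[-0.5,-1.5,-1.6],[0,0,0],100],[[-1,-2.5,-1.6],[0,0,0],100],[[-1.4,-3.5,-1.6],[0,0,0],100],[[-1.7,-4.5,-1.6],[0,0,0],100],[[-2.1,-5.5,-1.6],[0,0,0],100],[[-2.5,-6.5,-1.6],[0,0,0],100],[[-2.8,-7.5,-1],[0,0,0],100],[[-2.95,-8.35,-0.2],[0,0,0],100],[[-2.95,-8.35,0.7],[0,0,0],100]])

```text
time_s: 4.22
eef_pos: [0.6431, -0.2782, 0.1307]
eef_rot: [0.004, 0.121, 0.993, -0.002]
wrist_force: [0.4, 0.1, 0.7]
opening: 1.0
```

move_arm(motion=[[[0,0,0],[0,0,0],100],[[0,0,0],[0,0,0],100]])

```text
time_s: 4.47
eef_pos: [0.6425, -0.2736, 0.1297]
eef_rot: [0.001, 0.12, 0.993, -0.0]
wrist_force: [0.5, 0.1, 0.5]
opening: 0.999
```

Run:
```python
from h import *
o,P,T=state(); print(P,o["time_s"])
c=cal("wrist"); im=viewer.camera("wrist"); cv2.imwrite("pics/w3.png",im); np.savez("w3.npz",f=c[0],cx=c[1],cy=c[2],E=c[3])
for r in spotter.outline_of("wrist","sprocket_center"):
    u=np.array(r["centre"])*[560,420]; print(round(r["score"],2),u.round(1),ray("wrist",*u,.02,c).round(4))
```

```text
[ 0.64247855 -0.27357215  0.1297327 ] 4.475
0.64 [254.4 128.1] [ 0.5792 -0.2774  0.02  ]
0.61 [44.3  0.2] [ 0.4663 -0.3915  0.02  ]
```

View pics/w3.png

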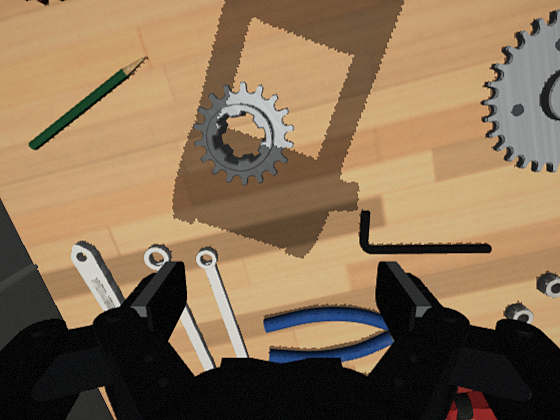

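Steel, tall hub, six grooved bore at (243,135), so it's the right part. Next a close view from the same relative pose as I used for the shaft.

Run:
```python
from h import *
d=np.load("w3.npz"); c=(d["f"],d["cx"],d["cy"],d["E"])
s=ray("w",243,136,.036,c); print(s); plan([s[0]+.0663,s[1]-.0171,.082])
```

```text
[ 0.58207318 -0.28504694  0.036     ]
yaw now 166.29 shift [-0.188 -0.443  0.822] turn [-0.012  0.041 -0.   ] q [-0.57  0.55  1.35  0.    1.24 -1.9 ] pos [ 0.6435 -0.2735  0.1312] t 4.575
```

move_arm(motion=[[[-0.2,-0.45,0.4],[0,0,0],100],[[-0.2,-0.45,0.8],[0,0,0],100],[[-0.2,-0.45,0.8],[0,0,0],100],[[-0.2,-0.45,0.8],[0,0,0],100]])

```text
time_s: 5.08
eef_pos: [0.6472, -0.3021, 0.0803]
eef_rot: [0.001, 0.12, 0.993, -0.0]
wrist_force: [-0.1, 0.9, -0.2]
opening: 1.002
```

Run:
```python
from h import *
o,P,T=state(); print(P,o["time_s"])
c=cal("wrist"); im=viewer.camera("wrist"); cv2.imwrite("pics/w4.png",im); np.savez("w4.npz",f=c[0],cx=c[1],cy=c[2],E=c[3])
print("origin 206,36"); cv2.imwrite("pics/w4c.png",cv2.resize(im[36:186,206:356],None,fx=4,fy=4,interpolation=2))
```

```text
[ 0.64720706 -0.30209123  0.08025592] 5.075
origin 206,36
```

View pics/w4c.png

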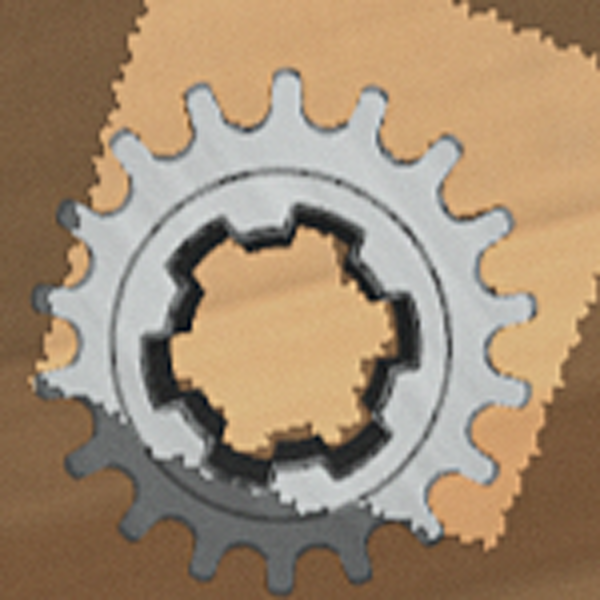

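Run:
```python
from ang import *
d=np.load("w4.npz"); c=(d["f"],d["cx"],d["cy"],d["E"]); im=cv2.imread("pics/w4.png")
s=ray("w",206+281/4,36+345/4,.036,c)[:2]; print("hub ctr",s)
for dx in (-.001,0,.001):
    print(dx,[tuple(np.round(fold(im,c,s+[dx,dy],.036,np.arange(.0156,.0177,.0003),.0043),2)) for dy in (-.001,0,.001)])
pts=np.array([[450,345],[112,345],[281,170],[281,520]])/4+[206,36]
w=np.array([ray("w",*p,.036,c)[:2] for p in pts]); print(np.linalg.norm(w-s,axis=1))
# same-scale check of the shaft
d2=np.load("w2.npz"); c2=(d2["f"],d2["cx"],d2["cy"],d2["E"]); im2=cv2.imread("pics/w2.png"); s0=np.array([.5225,.2648])
def best(im,c,s,z,rs,h):
    B=max((fold(im,c,s+[a,b],z,rs,h)[::-1]+(a,b) for a in np.arange(-.0012,.0013,.0004) for b in np.arange(-.0012,.0013,.0004))); return np.round(B,4),s+B[2:]
print(best(im,c,s,.036,np.arange(.0156,.0177,.0003),.0043)); print(best(im2,c2,s0,.106,np.arange(.0148,.0166,.0003),.0035))
plan([*s,.06]); plan([*s,.017])
```

```text
hub ctr [ 0.58208638 -0.28797362]
-0.001 [(np.float64(25.5), np.float64(1.91)), (np.float64(28.5), np.float64(1.82)), (np.float64(49.75), np.float64(1.41))]
0 [(np.float64(55.75), np.float64(2.57)), (np.float64(25.25), np.float64(2.62)), (np.float64(25.0), np.float64(1.99))]
0.001 [(np.float64(55.25), np.float64(2.46)), (np.float64(55.0), np.float64(2.67)), (np.float64(24.75), np.float64(2.03))]
[0.02270134 0.02269823 0.02190648 0.02359592]
(array([ 2.925e+00,  2.525e+01,  4.000e-04, -4.000e-04]), array([ 0.58248638, -0.28837362]))
(array([ 2.7905e+00,  2.5500e+01,  0.0000e+00, -4.0000e-04]), array([0.5225, 0.2644]))
yaw now 166.26 shift [ 1.116 -0.025  0.342] turn [-0.004  0.013 -0.   ] q [-0.6   0.64  1.32  0.    1.18 -1.93] pos [ 0.6474 -0.3024  0.0806] t 5.125
yaw now 166.26 shift [ 1.117 -0.024  1.059] turn [-0.004  0.013 -0.   ] q [-0.6   0.64  1.32  0.    1.18 -1.93] pos [ 0.6474 -0.3024  0.0806] t 5.125
```

Grooves lie at 25.25° and splines at about 25.6° (mod 60), so they already line up at this yaw. Grasping without a turn.

move_arm(motion=[[[0.6,0,0],[0,0,0],80],[[1.1,-0.03,0],[0,0,0],80],[[1.1,-0.03,0.4],[0,0,0],80],[[1.1,-0.03,0.8],[0,0,0],80],[[1.1,-0.03,1.04],[0,0,0],80],[[1.1,-0.03,1.04],[0,0,0],80],[[1.1,-0.03,1.04],[0,0,0],40],[[1.1,-0.03,1.04],[0,0,0],30],[[1.1,-0.03,1.04],[0,0,0],20],[[1.1,-0.03,1.04],[0,0,0],20]])

```text
time_s: 6.38
eef_pos: [0.5832, -0.2895, 0.0184]
eef_rot: [0.001, 0.12, 0.993, -0.001]
wrist_force: [-0.3, 1.2, 5.5]
opening: 0.522
```

move_arm(motion=[[[0,0,0],[0,0,0],20],[[0,0,0],[0,0,0],20],[[0,0,0],[0,0,0],20]])

```text
time_s: 6.75
eef_pos: [0.5831, -0.2895, 0.0183]
eef_rot: [0.001, 0.12, 0.993, -0.0]
wrist_force: [0.8, 1.0, 5.4]
opening: 0.522
```

Run:
```python
from h import *
o,P,T=state(); print(o["opening"],o["wrist_force"].round(1))
plan([P[0],P[1],.2])
t=[.5225-.5823+P[0],.2646+.2882+P[1]]; plan([*t,.2])
```

```text
0.5220344093830414 [0.8 1.  5.4]
yaw now 166.2 shift [-8.000e-03 -2.000e-03 -3.028e+00] turn [-0.005  0.018 -0.   ] q [-0.64  0.6   1.53  0.    1.01 -1.97] pos [ 0.5831 -0.2895  0.0183] t 6.75
yaw now 166.2 shift [ 3.158  8.708 -3.042] turn [-0.005  0.018 -0.   ] q [-0.64  0.6   1.53  0.    1.01 -1.97] pos [ 0.5831 -0.2895  0.0183] t 6.75
```

move_arm(motion=[[[0,0,-0.7],[0,0,0],20],[[0,0,-1.6],[0,0,0],20],[[0.4,0.9,-2.6],[0,0,0],20],[[0.7,1.8,-3.2],[0,0,0],20],[[1,2.7,-3.2],[0,0,0],20],[[1.3,3.6,-3.2],[0,0,0],20],[[1.6,4.5,-3.2],[0,0,0],20],[[2,5.4,-3.2],[0,0,0],20],[[2.3,6.3,-3.2],[0,0,0],20],[[2.6,7.2,-3.2],[0,0,0],20]])

```text
time_s: 8.0
eef_pos: [0.5326, 0.1696, 0.2084]
eef_rot: [-0.0, 0.12, 0.993, -0.0]
wrist_force: [0.9, -0.7, -4.1]
opening: 0.521
```

Run:
```python
from h import *
plan([.5233,.2633,.18],166.2)
```

```text
yaw now 166.22 shift [0.522 1.479 0.473] turn [-0.002 -0.002  0.002] q [ 0.1   0.18  1.68 -0.    1.29 -1.23] pos [0.5326 0.1696 0.2084] t 8.0
```

move_arm(motion=[[[0.3,0.8,0.2],[0,0,0],20],[[0.52,1.48,0.45],[0,0,0],20],[[0.52,1.48,0.45],[0,0,0],20],[[0.52,1.48,0.45],[0,0,0],20]])

```text
time_s: 8.5
eef_pos: [0.5241, 0.2611, 0.1813]
eef_rot: [-0.0, 0.12, 0.993, -0.0]
wrist_force: [0.3, 0.3, -3.1]
opening: 0.522
```

Run:
```python
from h import *
o,P,T=state(); print(P,o["time_s"],o["wrist_force"])
c=cal("wrist"); im=viewer.camera("wrist"); cv2.imwrite("pics/w5.png",im); np.savez("w5.npz",f=c[0],cx=c[1],cy=c[2],E=c[3],P=P)
print(proj("w",P+[0,0,.018],c)); u=proj("w",P+[0,0,.018],c).astype(int)
print("origin",u[0]-75,u[1]-75); cv2.imwrite("pics/w5c.png",cv2.resize(im[u[1]-75:u[1]+75,u[0]-75:u[0]+75],None,fx=4,fy=4,interpolation=2))
```

```text
[0.52408706 0.26113526 0.18126348] 8.5 [ 0.26819844  0.25617403 -3.06619149]
[279.23998487 294.25671559]
origin 204 219
```

View pics/w5c.png

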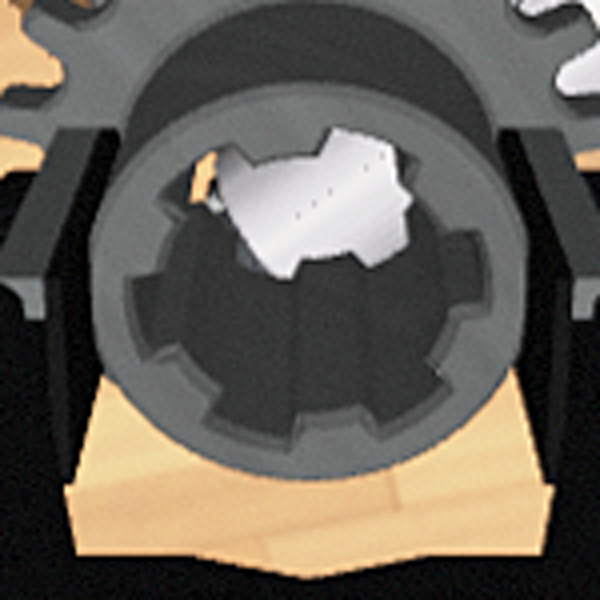

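Run:
```python
from ang import *
d=np.load("w5.npz"); c=(d["f"],d["cx"],d["cy"],d["E"]); P=d["P"]; im=cv2.imread("pics/w5.png"); z=P[2]+.0177
pts=np.array([[91,262],[526,262],[308.5,82],[308.5,480]])/4+[204,219]
w=np.array([ray("w",*p,z,c)[:2] for p in pts]); h=np.array([w[0]+w[1],w[2]+w[3]])/2; print(h)
o,P2,T=state(); M=T.as_matrix()
for q in (w[0]+w[1],w[2]+w[3]): print("hub in tool xy (mm)",(M.T@np.r_[q/2-P[:2],0])[:2]*1000)
print("radii",np.linalg.norm(w[0]-w[1])/2,np.linalg.norm(w[2]-w[3])/2)
s=np.array([(M.T@np.r_[h[1]-P[:2],0])[0],(M.T@np.r_[h[0]-P[:2],0])[1],0]); s=P[:2]+(M@s)[:2]; print("hub",s)
L=sorted([fold(im,c,s+[a,b],z,np.arange(.0156,.0177,.0003),.0043)[::-1]+(a,b) for a in np.arange(-.0012,.0013,.0004) for b in np.arange(-.0012,.0013,.0004)])[::-1][:4]; print(np.round(L,4))
print(M.T@np.array([.5823-.5831,-.2882+.2895,0])*1000)
plan([.5233,.2633,.18],166.2)
```

```text
[[0.52008468 0.26290872]
 [0.52328841 0.26212652]]
hub in tool xy (mm) [4.31018235 0.76586877]
hub in tool xy (mm) [1.01235028 0.77174524]
radii 0.02214038144239543 0.022952244427844815
hub [0.523287   0.26212082]
[[ 3.1602e+00  2.5250e+01 -4.0000e-04  0.0000e+00]
 [ 3.1415e+00  2.5500e+01 -4.0000e-04 -4.0000e-04]
 [ 2.8493e+00  2.5250e+01  0.0000e+00  0.0000e+00]
 [ 2.8387e+00  2.5250e+01 -8.0000e-04  0.0000e+00]]
[ 1.08742148e+00  1.07122084e+00 -6.64106008e-04]
yaw now 166.18 shift [0.031 0.037 0.028] turn [-0.004  0.001 -0.003] q [ 0.26  0.26  1.63 -0.    1.25 -1.07] pos [0.5245 0.2607 0.1817] t 8.55
```

move_arm(motion=[[[0.03,0.04,0.3],[0,0,0],20],[[0.03,0.04,0.6],[0,0,0],20],[[0.03,0.04,0.68],[0,0,0],20],[[0.03,0.04,0.68],[0,0,0],20],[[0.03,0.04,0.68],[0,0,0],20],[[0.03,0.04,0.68],[0,0,0],20]])

```text
time_s: 9.3
eef_pos: [0.5237, 0.2644, 0.1415]
eef_rot: [0.001, 0.12, 0.993, 0.0]
wrist_force: [0.6, -0.1, -3.0]
opening: 0.523
```

Run:
```python
from h import *
plan([.5234,.2635,.125],166.5)
c=cal("wrist"); im=viewer.camera("wrist"); 
cv2.imwrite("pics/w6c.png",cv2.resize(im[219:369,204:354],None,fx=4,fy=4,interpolation=2))
for i in range(2): viewer.camera("wrist"); o,P,T=state(); print(P.round(4),o["wrist_force"].round(1))
```

```text
yaw now 166.21 shift [ 0.002 -0.015  0.276] turn [ 0.005  0.008 -0.037] q [ 0.27  0.31  1.66  0.    1.17 -1.06] pos [0.5237 0.2644 0.1415] t 9.3
[0.5236 0.2643 0.1414] [-0.7 -0.3 -3.3]
[0.5235 0.2643 0.1413] [ 0.5  0.4 -4.8]
```

View pics/w6c.png

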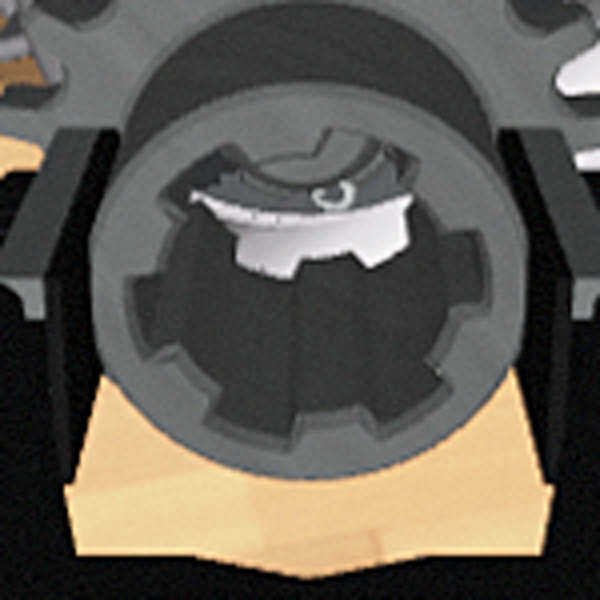

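move_arm(motion=[[[0,-0.01,0.08],[0,0,0],20],[[0,-0.01,0.16],[0,0,0],20],[[0,-0.01,0.22],[0,0,0],20],[[0,-0.01,0.22],[0,0,0],20]])

```text
time_s: 9.95
eef_pos: [0.5227, 0.2635, 0.127]
eef_rot: [-0.001, 0.12, 0.993, -0.0]
wrist_force: [-0.4, 0.8, -3.4]
opening: 0.522
```

move_arm(motion=[[[0,0,0.06],[0,0,0],20],[[0,0,0.1],[0,0,0],20],[[0,0,0.1],[0,0,0],20]])

```text
time_s: 10.32
eef_pos: [0.5229, 0.2636, 0.1214]
eef_rot: [-0.0, 0.12, 0.993, -0.0]
wrist_force: [0.4, 0.5, -3.6]
opening: 0.523
```

The underside is at about 0.103, below the spline ends, with no added force, so the splines have meshed. Sliding down.

move_arm(motion=[[[0,0,0.1],[0,0,0],20],[[0,0,0.2],[0,0,0],20],[[0,0,0.3],[0,0,0],20],[[0,0,0.4],[0,0,0],20],[[0,0,0.5],[0,0,0],20],[[0,0,0.5],[0,0,0],20]])

```text
time_s: 11.08
eef_pos: [0.5226, 0.2635, 0.0909]
eef_rot: [-0.001, 0.12, 0.993, -0.0]
wrist_force: [1.0, -0.2, -4.0]
opening: 0.524
```

move_arm(motion=[[[0,0,0.05],[0,0,0],20],[[0,0,0.08],[0,0,0],20],[[0,0,0.08],[0,0,0],20]])

```text
time_s: 11.45
eef_pos: [0.5235, 0.2637, 0.0877]
eef_rot: [0.0, 0.12, 0.993, 0.0]
wrist_force: [-3.2, -0.5, 4.3]
opening: 0.522
```

move_arm(motion=[[[0,0,0.03],[0,0,0],20],[[0,0,0.05],[0,0,0],20],[[0,0,0.05],[0,0,0],20]])

```text
time_s: 11.82
eef_pos: [0.5236, 0.2638, 0.085]
eef_rot: [0.001, 0.12, 0.993, 0.0]
wrist_force: [-4.3, -1.2, 8.1]
opening: 0.52
```

move_arm(motion=[[[0,0,0.02],[0,0,0],20],[[0,0,0.04],[0,0,0],20],[[0,0,0.04],[0,0,0],20]])

```text
time_s: 12.2
eef_pos: [0.5236, 0.2638, 0.0833]
eef_rot: [0.001, 0.12, 0.993, 0.0]
wrist_force: [-7.1, -1.8, 12.5]
opening: 0.522
```

move_arm(motion=[[[0.01,0,0.02],[0,0,0],20],[[0.01,0,0.03],[0,0,0],20],[[0.01,0,0.03],[0,0,0],20]])

```text
time_s: 12.58
eef_pos: [0.5236, 0.2638, 0.0832]
eef_rot: [0.001, 0.12, 0.993, 0.0]
wrist_force: [-9.8, -4.7, 23.3]
opening: 0.519
```

move_arm(motion=[[[0.01,0,0.02],[0,0,0],20],[[0.01,0,0.03],[0,0,0],20],[[0.01,0,0.03],[0,0,0],20]])

```text
time_s: 12.95
eef_pos: [0.5237, 0.2638, 0.0831]
eef_rot: [0.002, 0.12, 0.993, -0.0]
wrist_force: [-13.9, -7.3, 34.2]
opening: 0.524
```

It stalls at TCP z 0.083, so the underside is at 0.065 and on the stop, with force rising steeply. I'll ease the push slightly and check visually.

move_arm(motion=[[[0,0,-0.02],[0,0,0],20],[[0,0,-0.02],[0,0,0],20],[[0,0,-0.02],[0,0,0],20],[[0,0,-0.02],[0,0,0],20]])

```text
time_s: 13.45
eef_pos: [0.5236, 0.2638, 0.0832]
eef_rot: [0.002, 0.12, 0.993, 0.0]
wrist_force: [-9.9, -6.1, 26.5]
opening: 0.523
```

Run:
```python
from h import *
im=viewer.camera("wrist"); s=viewer.camera("scene"); o,P,T=state(); print(P,o["wrist_force"],o["time_s"],T.as_matrix()[:,2])
u=proj("scene",[.523,.264,.09]).astype(int)
a=cv2.resize(im[200:350,205:355],(400,400),interpolation=2); y,x=min(u[1]-40,340),u[0]-40
b=cv2.resize(s[y:y+80,x:x+80],(400,400),interpolation=2); cv2.imwrite("pics/f.png",np.hstack([a,b]))
```

```text
[0.52364282 0.26381505 0.08320029] [-8.66992459 -5.77708499 26.73224328] 13.55 [ 3.58578434e-03 -3.67949179e-04 -9.99993503e-01]
```

View pics/f.png

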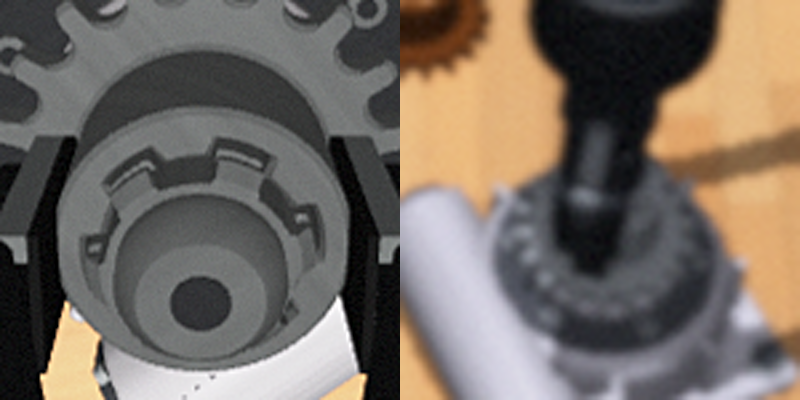

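The splines sit in the grooves, the nose and circlip groove stand above the hub, and the plate lies down on the housing. The gripper is still holding it at about 27 N.

```bash
python3 -c "
from bench import workorder; print(workorder.hand_in())"
```

```text
the job is handed in; nothing more can be done
None
```

The steel splined sprocket is on the gearmotor shaft and pressed fully down on the washer's stop. I handed the job in at about 13.6 s of the 58 s allowed, with the gripper still holding it down.

- **Mesh:** the grooves and splines already lined up to within about half a degree, so no turn was needed. The sprocket passed the spline ends with no added force.
- **Seated depth:** the TCP stalled at z 0.083, which puts the underside at about 65 mm, the washer's stop height. Pushing on only raised the force, to about 34 N, so I eased back to about 27 N without it rising. The spring needs 14 N.
- **Circlip groove:** the last wrist picture shows the splines in the grooves and the shaft standing above the hub. I inferred that the groove is clear from the height; I didn't measure the groove itself.
- **Disagreements:** the spotter's shaft points were 20–30 mm off, so I measured the shaft from the pictures instead. About 10 N of sideways force remained at the end, and a 1 mm correction did not remove it.
- **Other parts:** the large sprocket, bearing, hexagon key and brown look-alikes were never gripped or approached. I took no final picture of them.

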